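# Present a drill-bit canister to the code scanner

### The arm

A 6-joint arm with a two-finger parallel gripper is mounted at the origin on the work surface. World frame = base frame: x ahead of the robot, y to its left, z up, the work surface at z = 0. Lengths are in mm, angles in rad, forces in N, time in s.
With the tool pointing down it reaches from about 350 to 975 mm from the base axis. Payload 7.1 kg.
Tool frame: the origin (TCP) lies at the very end of the fingers, on their centre line; the grasp point (between the pads) lies ctrl.hold_point_z behind it (ctrl.hold_point_z is the distance from the TCP to the grasp point, in mm); z points along the fingers, y is the line along which they close (so a half turn about z gives the same grasp; the last joint's range is limited). The gripper opens to 88 mm and grips with 3 to 60 N. Pads are 20 mm wide; open, the fingers measure 115 mm over their backs; the gripper's body (75 mm by 178 mm) begins 61 mm behind the grasp point.
Start: joints at [-1.325, 0.423, 1.63, -0, 1.089, -0.019], TCP at [163.591, -603.194, 222.675] pointing down, gripper open.
Joint ranges: [-3, 3], [-0.9, 2.11], [0.09, 2.58], [-1.31, 4.45], [0.11, 2.69], [-2.54, 2.54]. Speed limits (rad/s): [2.39, 2.39, 3.01, 3.14, 3.14, 3.14].

### API

Orientations are given as a rotation vector (axis times angle).
In Python, from workcell import ctrl gives the robot as it stands. The module is installed in compiled form; this text tells all that it offers.
- The arm moves only by the shell command python3 -m creep 'ROWS'. ROWS is JSON, a list of rows, each an object with "translation": the shift along the tool's x, y, z in mm, a list of three; "angular": the turn, a rotation vector about the tool's x, y, z in rad, a list of three; "jaw": the opening, from 0 (shut) to 1 (fully open). A call has exactly 8 rows; each row is the pose to reach, as a shift and turn from the pose commanded when the call began, along the tool's axes at that moment; what a row does not reach only later rows make up. A row lasts 1/8 s, in which the tool goes at most 62.5 mm and 10.7 degrees, less where a joint would pass 70% of its speed; a pose out of reach is approached as far as the arm can. A call with a gripper value outside its range is refused whole. The fingers move at their own pace and stop on an object; the grip force is fixed at half the most. Time passes only in rows, so rows that repeat a pose let the fingers close, or fill a call up. It gives the time, the measured TCP pose, the force, the opening and the grip force at its end, in the units of the state.
- ctrl.get_obs(): the state, without advancing time (a new reading comes with each control period).
- ctrl.get_image(name): name is "scene" or "top" or "wrist"; returns the picture (480x640x3 uint8, red, green, blue); there is no depth.
- ctrl.camera_info(name): a dict with "camera_matrix" (3x3 intrinsics, pixels), "world_from_camera" (4x4, takes a point from camera to world coordinates). Camera axes: x right, y up, looking along -z (the intrinsics and any distortion apply to the point x, -y, -z); pixel columns grow to the right and rows downward; lengths in mm; the calibration is good to about 2 mm. A picture is of the moment at which its call begins: read the wrist's pose just before it. camera_info takes no time and is no camera call; for the wrist camera it gives the pose at the moment of the call.
- ctrl.close_job(): hands the job in; it is judged then, once.
Trained networks look in the newest picture that a camera, given by its name, has taken for a name from the list of things; names that differ only in an ending like _2 or _b are one class to them, and where a whole thing is asked for, a point or a joint stands for the part that bears it (a point fixed in the world has none). Each returns a list of dicts, best first, with "score" (0 to 1); they miss things now and then, are a little off and sometimes report something else, mostly with a low value. They report only what shows in the picture. A call takes as long as a camera call.
- ctrl.look_for(camera, label): "rect" ([left, top, right, bottom] in pixels, round what is visible of it).
The state is a dict: "t": time; "qpos": joint angles; "qvel": joint speeds; "joint_torque": joint torques, N m; "ee_pos": TCP position; "orientation": TCP orientation; "ft_force": force on the tool from outside, world axes, zero at the start; "moment": the same for the moment, N m; "width": finger opening in mm; "grasp_force": force on a finger pad.
Only numpy, scipy, OpenCV 4.12 (cv2) and the standard library are available. Lean on these libraries where they do the work, as an engineer would, in place of code of your own. Each camera call takes 0.05 s, during which the arm holds its last target. There are 200 camera calls.

### The job

The steel drill-bit canister lies label-up in its cradle. Stand it upright, cap on top, on the bare table top clear of the scanner's pad and let go of it there; then take it again and set it down gently, upright and wholly on the scanner's round pad, with the middle of its bar label squarely facing the scanner's window. Let go of it and leave the bottle, the screwdriver and the tray where they are.

Things in the scene. Friction and masses are not known exactly. Their poses are not given: they have to be found in the camera images.
- canister: closed plain steel cylinder, 40 mm diameter, 110 mm long, 0.17 to 0.35 kg, with a 13 mm black cap at one end (same diameter) and a white label with black bars on one side. Origin: centre of its flat foot (the end opposite the cap). z axis: along its axis from foot to cap; x axis: from the axis out through the middle of the label. At the start it lies in the cradle with the label on top, free to be lifted straight out; it stands stably on its foot.
- label (a point): middle of the canister's label (38 mm wide round the side, 44 mm high, from 38 to 82 mm above the foot): on the surface, 20 mm from the axis, 60 mm above the foot
- cradle: low grey plastic holder fixed to the table: base plate 116 x 62 x 6 mm with two V saddles 12 mm thick, centred 35 mm to either side of its middle, reaching 39 mm high and 52 mm wide; between them 58 mm is free. The canister's axis lies 45 mm above the bare white table top (z = 0) along the cradle's x axis, cap towards +x. Origin: centre of its underside; z up.
- station: scan station fixed to the table: a round black rubber pad and, in its +x direction, a grey scanner block 70 (x) x 80 (y) x 125 mm high whose face is 57 mm from the pad's centre (block from x = 57 to 127 mm). A 4 mm base plate, 70 mm wide, joins them (x = -35 to 125 mm). Origin: under the pad's centre, at table height; z up; x axis from the pad to the scanner.
- pad (a point): centre of the top of the round pad: 68 mm diameter, top 10 mm above the table. The table top about 0.43 m straight ahead of the robot, between cradle and station, is always bare and free. A fixed vise stand, 220 mm high, stands about 0.63 m ahead and 0.64 m to the right of the robot
- window (a point): centre of the scanner's dark window (46 x 44 mm), on the face towards the pad, 55 mm from the pad's centre and 70 mm above the table; it looks over the pad, along the station's -x
- bottle: bystander: standing white plastic bottle, 60 mm diameter, 150 mm high; origin: centre of its underside
- driver: bystander: screwdriver lying flat; origin near the middle of its length, handle to -x
- tray: bystander: shallow steel tray 110 x 200 x 25 mm holding a bone model; origin: centre of its underside

How it is judged (in metres and radians):
On the way:
1. the canister stands upright on its foot on the table top, clear of the pad (axis over 75 mm from the pad's centre), let go and still (angle between canister's own z axis and vertical below 0.08 rad and height (world z) of canister below 0.004 m and horizontal distance between canister and pad above 0.075 m and contact force between canister and the fingers below 0.05 N and linear speed of canister below 0.02 m/s), for 0.2 s.
At the end, for the whole second after the job is handed in: The canister stands upright (within 4.5 degrees), cap on top, its foot wholly on the round pad (axis within 14 mm of the pad's centre, foot within 4 mm of its top), the middle of the label turned to the scanner's window within 15 degrees, let go and at rest (angle between canister's own z axis and vertical below 0.08 rad and horizontal distance between canister and pad below 0.014 m and z of canister in the frame of pad between -0.004 and 0.004 m and angle between the x axis of canister and the x axis of station, either way round below 0.26 rad and horizontal distance between label and window below 0.055 m and contact force between canister and the fingers below 0.05 N and linear speed of canister below 0.01 m/s); the robot touches nothing.
It fails at once if a bystander (bottle, screwdriver or tray) is moved by more than 20 mm (distance of any of bottle, driver, tray from where it was at the start of the episode above 0.02 m).
It fails at once if the canister is slammed on the pad or the scanner: more than 60 N between it and the scan station (contact force between canister and station above 60 N).
It fails at once if the canister is dropped onto the pad: let go over it with the foot more than 8 mm above the pad's top (horizontal distance between canister and pad below 0.034 m and z of canister in the frame of pad above 0.008 m and contact force between canister and the fingers below 0.05 N).
It also fails if it takes over 69 s, if anything falls off the work surface, if the arm or the gripper's body presses on something with over 40 N, if the wrist force passes 120 N, or if a joint passes its speed limit or range.

## Working session

There is one attempt and no reset: what is moved stays moved. The work goes in short steps, Python scripts to look and compute and a shell command to move; the robot and the scene stay as the last step left them, time stands still between calls to the robot, and variables do not carry over. Pictures are saved under pics/ and viewed, at most 13 in all, crops included, and the job is handed in when it is done.

```bash
mkdir -p pics; python3 - <<'E'
from workcell import ctrl
import cv2,numpy as np
o=ctrl.get_obs();print(o['t'],o['ee_pos'],o['orientation'],o['width'],ctrl.hold_point_z)
for c in('top','scene'):
    im=ctrl.get_image(c);cv2.imwrite(f'pics/{c}0.png',im[:,:,::-1])
    i=ctrl.camera_info(c);print(c,i)
    for n in('canister','label','cradle','pad','station','window','bottle','tray','driver'):
        print(n,[(np.round(d['rect']).tolist(),round(d['score'],2)) for d in ctrl.look_for(c,n)[:2]])
print(ctrl.get_obs()['t'])
E
```

```text
0.0 [ 163.43052813 -602.67549948  221.91429333] [-3.11259769e+00 -4.14476542e-01  2.50133239e-04] 87.96089664548352 18.700000000000003
top {'camera_matrix': array([[551.19470815,   0.        , 318.46266332],
       [  0.        , 551.19470815, 241.14718767],
       [  0.        ,   0.        ,   1.        ]]), 'world_from_camera': array([[-2.05823481e-02,  9.98079643e-01, -5.84242445e-02,
         5.78851192e+02],
       [-9.99781450e-01, -2.07611469e-02, -2.45494524e-03,
        -4.40199093e+01],
       [-3.66318520e-03,  5.83609474e-02,  9.98288826e-01,
         1.31867415e+03],
       [ 0.00000000e+00,  0.00000000e+00,  0.00000000e+00,
         1.00000000e+00]])}
canister [([395.0, 254.0, 444.0, 278.0], 0.87)]
label [([396.0, 253.0, 446.0, 279.0], 0.87)]
cradle [([390.0, 250.0, 444.0, 283.0], 0.67)]
pad [([137.0, 282.0, 225.0, 342.0], 0.8)]
station [([134.0, 283.0, 226.0, 342.0], 0.93)]
window [([138.0, 281.0, 225.0, 338.0], 0.57)]
bottle [([440.0, 216.0, 473.0, 244.0], 0.81), ([391.0, 251.0, 442.0, 280.0], 0.69)]
tray [([199.0, 163.0, 288.0, 213.0], 0.81)]
driver [([322.0, 174.0,
[... 314 characters left out ...]
[ 9.55446735e-01, -2.39831301e-01,  1.72053724e-01,
         1.69210036e+02],
       [ 6.74828525e-03,  6.00506634e-01,  7.99591298e-01,
         9.60770766e+02],
       [ 0.00000000e+00,  0.00000000e+00,  0.00000000e+00,
         1.00000000e+00]])}
canister [([204.0, 208.0, 249.0, 227.0], 0.73)]
label [([201.0, 208.0, 250.0, 230.0], 0.56)]
cradle [([201.0, 222.0, 255.0, 243.0], 0.81)]
pad [([416.0, 208.0, 504.0, 269.0], 0.95)]
station [([417.0, 207.0, 506.0, 270.0], 0.64)]
window [([422.0, 212.0, 508.0, 270.0], 0.6)]
bottle [([162.0, 198.0, 195.0, 258.0], 0.79)]
tray [([320.0, 306.0, 428.0, 383.0], 0.7), ([419.0, 208.0, 506.0, 265.0], 0.41)]
driver [([206.0, 298.0, 297.0, 308.0], 0.66)]
1.0
```

```bash
python3 - <<'E'
import cv2,numpy as np
im=cv2.imread('pics/top0.png')
a=cv2.resize(im[230:300,370:490],None,fx=5,fy=5,interpolation=cv2.INTER_CUBIC)
b=cv2.resize(im[270:360,120:240],None,fx=5,fy=5,interpolation=cv2.INTER_CUBIC)
o=np.zeros((600,600,3),np.uint8); cv2.imwrite('pics/a.png',a); cv2.imwrite('pics/b.png',b)
E
```

```text
(no output)
```

View pics/top0.png

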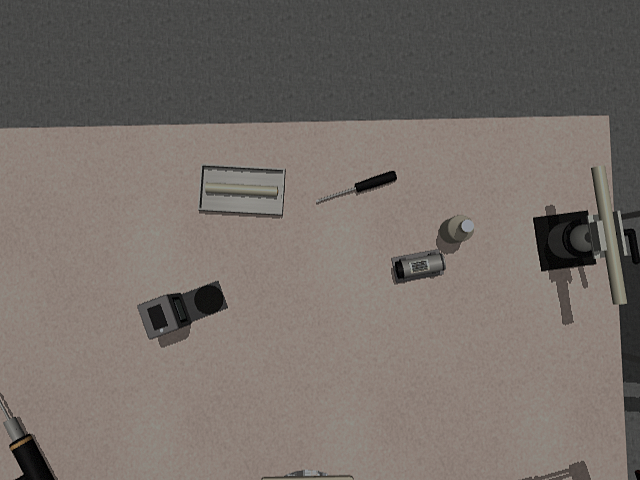

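View pics/a.png

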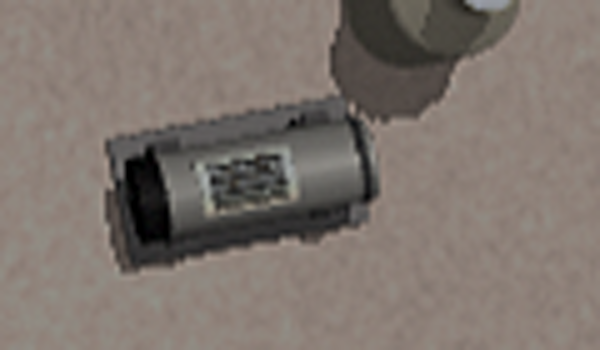

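View pics/b.png

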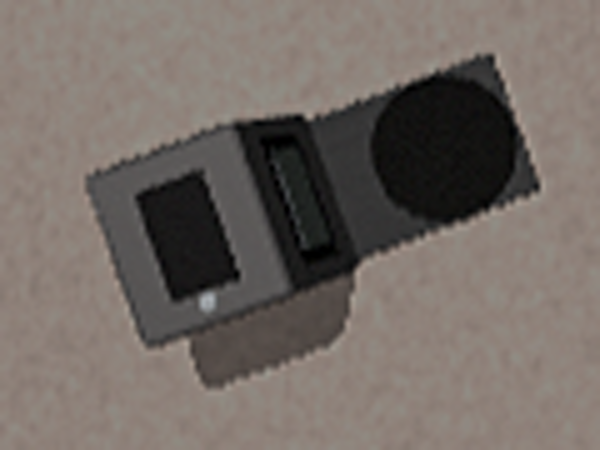

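```bash
cat > h.py <<'E'
from workcell import ctrl
import numpy as np, cv2
from scipy.spatial.transform import Rotation as R
def ray(i,uv,z):
    K=i['camera_matrix'];T=i['world_from_camera']
    p=np.linalg.inv(K)@[uv[0],uv[1],1]; d=T[:3,:3]@(p*[1,-1,-1]); o=T[:3,3]
    return (o+d*(z-o[2])/d[2]).round(1)
def proj(i,P):
    K=i['camera_matrix'];T=i['world_from_camera']
    c=(np.asarray(P,float)-T[:3,3])@T[:3,:3]; c=c*[1,-1,-1]; q=c@K.T; return q[...,:2]/q[...,2:]
def rel(Rw,P):   # shift/turn in tool axes from current pose (measured) to world pose
    o=ctrl.get_obs(); R0=R.from_rotvec(o['orientation'])
    r=(R0.inv()*Rw).as_rotvec()
    print('t',round(o['t'],2),'trans',R0.inv().apply(np.asarray(P)-o['ee_pos']).round(1),'ang',r.round(3),'deg',np.degrees(np.linalg.norm(r)).round(1))
def frame(z,y): # tool rotation from z dir and approx y dir
    z=np.array(z,float);z/=np.linalg.norm(z);x=np.cross(y,z);x/=np.linalg.norm(x);return R.from_matrix(np.c_[x,np.cross(z,x),z])
E
python3 - <<'E'
from h import *
i=ctrl.camera_info('top')
A=lambda p:(370+p[0]/5,230+p[1]/5); B=lambda p:(120+p[0]/5,270+p[1]/5)
print('label',ray(i,A((250,182)),65))
for n,p,z in(('cap l',(147,200),65),('foot r',(362,158),65),('capR',(165,152),55),('capR2',(170,243),50),('fR',(350,120),55),('fR2',(365,200),50)):print(n,ray(i,A(p),z))
print('pad',ray(i,B((445,148)),10))
for n,p,z in(('top far',(88,178),125),('top far2',(148,348),125),('top near',(238,122),125),('top near2',(293,290),125),('plate',(490,55),4),('plate2',(540,188),4),('pl3',(350,268),4)):print(n,ray(i,B(p),z))
print('bottle',ray(i,(462,229),150))
o=ctrl.get_obs();print(R.from_rotvec(o['orientation']).as_matrix().round(3)); w=ctrl.camera_info('wrist');print((R.from_rotvec(o['orientation']).inv()).apply(w['world_from_camera'][:3,3]-o['ee_pos']))
E
```

```text
label [ 590.  -270.3   65. ]
cap l [ 582.8 -223.3   65. ]
foot r [ 599.8 -321.5   65. ]
capR [ 604.6 -233.6   55. ]
capR2 [ 562.9 -235.4   50. ]
fR [ 617.5 -318.8   55. ]
fR2 [ 580.8 -325.5   50. ]
pad [522.4 220.9  10. ]
top far [517.6 351.9 125. ]
top far2 [444.3 326.1 125. ]
top near [540.3 287.  125. ]
top near2 [467.8 263.6 125. ]
plate [565.7 200.3   4. ]
plate2 [502.3 177.2   4. ]
pl3 [466.4 267.7   4. ]
bottle [ 666.8 -346.6  150. ]
[[ 0.965  0.262 -0.   ]
 [ 0.262 -0.965  0.   ]
 [-0.    -0.    -1.   ]]
[ 7.86279478e+01 -3.17940100e-02 -1.61974605e+02]
```

```bash
python3 - <<'E'
from h import *
a=np.radians(100);v=[np.sin(a),-np.cos(a),0]
rel(frame([0,0,-1],v),[585,-250,200])
E
```

```text
t 1.0 trans [ 499.2 -230.6   22.7] ang [-0.    -0.    -1.481] deg 84.8
```

```bash
python3 -m creep '[{"translation":[56,-26,3],"angular":[0,0,-0.17],"jaw":1},{"translation":[112,-52,5],"angular":[0,0,-0.34],"jaw":1},{"translation":[168,-78,8],"angular":[0,0,-0.51],"jaw":1},{"translation":[224,-104,10],"angular":[0,0,-0.68],"jaw":1},{"translation":[280,-130,13],"angular":[0,0,-0.85],"jaw":1},{"translation":[336,-156,16],"angular":[0,0,-1.02],"jaw":1},{"translation":[392,-182,19],"angular":[0,0,-1.19],"jaw":1},{"translation":[448,-208,21],"angular":[0,0,-1.36],"jaw":1}]'
python3 - <<'E'
from h import *
a=np.radians(100);v=[np.sin(a),-np.cos(a),0]
rel(frame([0,0,-1],v),[585,-250,200]);print(ctrl.get_obs()['qpos'].round(3))
E
```

```text
t: 2.0
ee_pos: [543.0, -283.8, 201.8]
orientation: [2.154, 2.286, 0.0]
ft_force: [0.8, -0.8, 0.5]
width: 87.8
grasp_force: 0.0
t 2.0 trans [31.2 43.9  1.8] ang [ 0.     0.    -0.115] deg 6.6
[-0.501  0.429  1.675 -0.     1.037 -0.561]
```

```bash
python3 -m creep '[{"translation":[16,22,1],"angular":[0,0,-0.06],"jaw":1},{"translation":[31,44,2],"angular":[0,0,-0.115],"jaw":1},{"translation":[31,44,2],"angular":[0,0,-0.115],"jaw":1},{"translation":[31,44,2],"angular":[0,0,-0.115],"jaw":1},{"translation":[31,44,2],"angular":[0,0,-0.115],"jaw":1},{"translation":[31,44,2],"angular":[0,0,-0.115],"jaw":1},{"translation":[31,44,2],"angular":[0,0,-0.115],"jaw":1},{"translation":[31,44,2],"angular":[0,0,-0.115],"jaw":1}]'
python3 - <<'E'
from h import *
i=ctrl.camera_info('wrist');im=ctrl.get_image('wrist');cv2.imwrite('pics/w1.png',im[:,:,::-1])
print(repr(i))
for n in('canister','label','cradle'):print(n,[(np.round(d['rect']).tolist(),round(d['score'],2)) for d in ctrl.look_for('wrist',n)[:2]])
E
```

```text
t: 3.0
ee_pos: [583.7, -252.1, 199.7]
orientation: [2.026, 2.401, -0.0]
ft_force: [-0.8, -0.6, -0.3]
width: 88.0
grasp_force: 0.0
{'camera_matrix': array([[347.06697303,   0.        , 317.5272654 ],
       [  0.        , 347.06697303, 238.24678539],
       [  0.        ,   0.        ,   1.        ]]), 'world_from_camera': array([[ 9.85862835e-01, -1.60759563e-01, -4.72316993e-02,
         5.71602533e+02],
       [ 1.67554366e-01,  9.45765312e-01,  2.78304707e-01,
        -1.75226204e+02],
       [-7.00402096e-05, -2.82284145e-01,  9.59330838e-01,
         3.61689987e+02],
       [ 0.00000000e+00,  0.00000000e+00,  0.00000000e+00,
         1.00000000e+00]])}
canister [([303.0, 184.0, 349.0, 304.0], 0.6)]
label [([303.0, 184.0, 346.0, 304.0], 0.65)]
cradle [([294.0, 179.0, 354.0, 284.0], 0.62)]
```

View pics/w1.png

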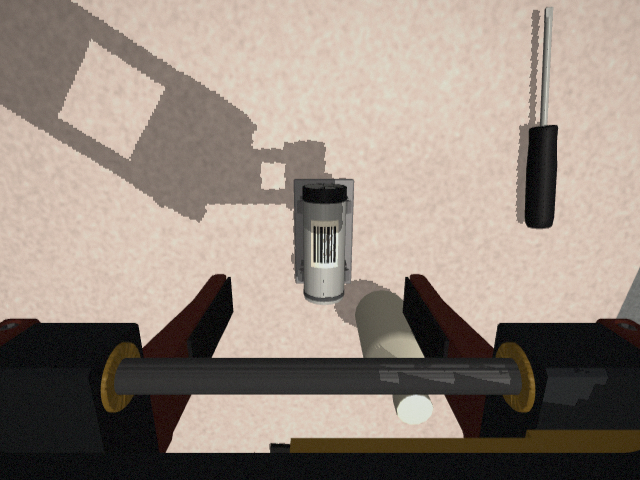

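```bash
python3 - <<'E'
from h import *
i=ctrl.camera_info('wrist')
print('label',ray(i,(323.8,244),65),ray(i,(324,220.5),65),ray(i,(324,267.5),65))
print('capedge',ray(i,(325,191),65),'foot',ray(i,(324.5,297),65))
im=cv2.imread('pics/w1.png');c=cv2.resize(im[170:320,270:390],None,fx=4,fy=4,interpolation=cv2.INTER_CUBIC)
a=np.radians(100);u=np.array([np.cos(a),np.sin(a),0]);v=np.array([np.sin(a),-np.cos(a),0])
f=np.array([600,-329.,45])
for t in np.linspace(0,2*np.pi,40):
  for s,col in((0,(0,0,255)),(110,(0,255,0)),(97,(255,0,0))):
    p=proj(i,f+s*u+20*(np.cos(t)*v+np.array([0,0,np.sin(t)])));q=((p-[270,170])*4+1.5).astype(int);cv2.circle(c,tuple(map(int,q)),1,col,-1)
for s in(38,82):
  for w in(-.95,.95):
    p=proj(i,f+s*u+20*(np.sin(w)*v+np.array([0,0,np.cos(w)])));q=((p-[270,170])*4+1.5).astype(int);cv2.circle(c,tuple(map(int,q)),3,(0,0,255),-1)
cv2.imwrite('pics/w1c.png',c)
E
```

```text
label [ 592.8 -265.4   65. ] [ 589.2 -244.1   65. ] [ 596.8 -287.5   65. ]
capedge [ 585.5 -218.4   65. ] foot [ 602.4 -316.6   65. ]
```

View pics/w1c.png

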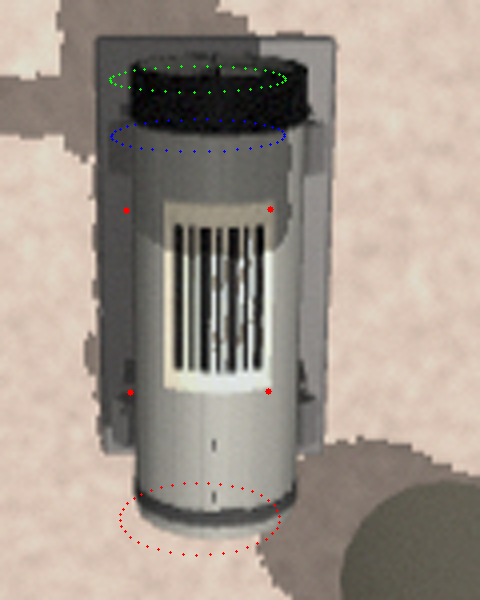

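```bash
cat >> h.py <<'E'
a=np.radians(100);u=np.array([np.cos(a),np.sin(a),0]);v=np.array([np.sin(a),-np.cos(a),0]);Z=np.array([0,0,1.])
t=np.radians(30);z1=-Z*np.cos(t)-u*np.sin(t);R1=frame(z1,v)
E
python3 - <<'E'
from h import *
g=np.array([593,-272,45]);rel(R1,g+z1*(18.7-90))
E
```

```text
t 3.2 trans [14.2  5.5 92.9] ang [-0.001 -0.524 -0.005] deg 30.0
```

```bash
python3 -m creep '[{"translation":[4,2,24],"angular":[0,-0.131,0],"jaw":1},{"translation":[7,3,46],"angular":[0,-0.262,0],"jaw":1},{"translation":[11,4,70],"angular":[0,-0.393,0],"jaw":1},{"translation":[14,5.5,93],"angular":[0,-0.524,0],"jaw":1},{"translation":[14,5.5,93],"angular":[0,-0.524,0],"jaw":1},{"translation":[14,5.5,93],"angular":[0,-0.524,0],"jaw":1},{"translation":[14,5.5,93],"angular":[0,-0.524,0],"jaw":1},{"translation":[14,5.5,93],"angular":[0,-0.524,0],"jaw":1}]'
python3 - <<'E'
from h import *
g=np.array([593,-272,45]);rel(R1,g+z1*(18.7-0));print(ctrl.get_obs()['qpos'].round(2))
im=ctrl.get_image('wrist');cv2.imwrite('pics/w2.png',im[:,:,::-1])
E
```

```text
t: 4.2
ee_pos: [587.4, -238.2, 107.9]
orientation: [1.745, 2.063, -0.466]
ft_force: [0.0, 0.5, -1.1]
width: 87.5
grasp_force: 0.0
t 4.2 trans [ 1.8 -0.3 90.4] ang [-0.002  0.    -0.007] deg 0.4
[-0.17  0.56  1.85 -0.8   0.71  0.28]
```

View pics/w2.png

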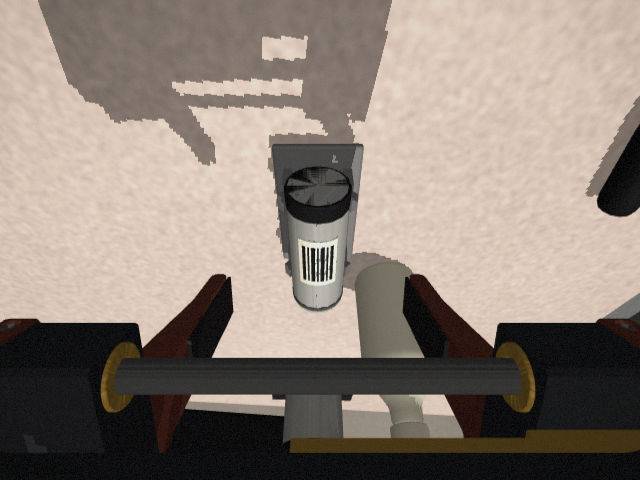

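```bash
python3 -m creep '[{"translation":[0.5,0,20],"angular":[0,0,0],"jaw":1},{"translation":[1,0,40],"angular":[0,0,0],"jaw":1},{"translation":[1.5,0,60],"angular":[0,0,0],"jaw":1},{"translation":[1.5,0,80],"angular":[0,0,0],"jaw":1},{"translation":[1.5,0,90],"angular":[0,0,0],"jaw":1},{"translation":[1.5,0,90],"angular":[0,0,0],"jaw":1},{"translation":[1.5,0,90],"angular":[0,0,0],"jaw":1},{"translation":[1.5,0,90],"angular":[0,0,0],"jaw":0.4}]' && python3 -m creep '[{"translation":[0,0,0],"angular":[0,0,0],"jaw":0.3},{"translation":[0,0,0],"angular":[0,0,0],"jaw":0.2},{"translation":[0,0,0],"angular":[0,0,0],"jaw":0.2},{"translation":[0,0,0],"angular":[0,0,0],"jaw":0.2},{"translation":[0,0,0],"angular":[0,0,0],"jaw":0.2},{"translation":[0,0,0],"angular":[0,0,0],"jaw":0.2},{"translation":[0,0,0],"angular":[0,0,0],"jaw":0.2},{"translation":[0,0,0],"angular":[0,0,0],"jaw":0.2}]'
```

```text
t: 5.25
ee_pos: [594.7, -280.1, 28.7]
orientation: [1.742, 2.065, -0.467]
ft_force: [-0.5, 0.9, -0.6]
width: 81.3
grasp_force: 0.0
t: 6.25
ee_pos: [594.6, -280.2, 28.0]
orientation: [1.743, 2.066, -0.467]
ft_force: [2.9, -0.8, -0.2]
width: 39.5
grasp_force: 30.0
```

```bash
python3 -m creep '[{"translation":[-3,0,-5],"angular":[0,0,0],"jaw":0.2},{"translation":[-10,0,-17],"angular":[0,0,0],"jaw":0.2},{"translation":[-20,0,-35],"angular":[0,0,0],"jaw":0.2},{"translation":[-35,0,-60],"angular":[0,0,0],"jaw":0.2},{"translation":[-50,0,-87],"angular":[0,0,0],"jaw":0.2},{"translation":[-65,0,-113],"angular":[0,0,0],"jaw":0.2},{"translation":[-75,0,-130],"angular":[0,0,0],"jaw":0.2},{"translation":[-75,0,-130],"angular":[0,0,0],"jaw":0.2}]'
python3 - <<'E'
from h import *
z2=np.array([np.cos(t),0,-np.sin(t)]);R2=frame(z2,[0,-1,0])
g=np.array([540,-20,160]);rel(R2,g+18.7*z2);print(ctrl.get_obs()['qpos'].round(2))
E
```

```text
t: 7.25
ee_pos: [594.8, -280.3, 179.9]
orientation: [1.743, 2.063, -0.465]
ft_force: [0.3, -0.3, -1.9]
width: 39.4
grasp_force: 30.0
t 7.25 trans [ 242.4    5.5 -106.5] ang [-0.484  1.123  1.821] deg 125.7
[-0.24  0.47  1.78 -0.7   0.79  0.07]
```

```bash
python3 -m creep '[{"translation":[17,0,-8],"angular":[-0.035,0.08,0.13],"jaw":0.2},{"translation":[35,1,-15],"angular":[-0.07,0.161,0.261],"jaw":0.2},{"translation":[52,1,-23],"angular":[-0.104,0.241,0.391],"jaw":0.2},{"translation":[70,2,-31],"angular":[-0.139,0.322,0.522],"jaw":0.2},{"translation":[87,2,-38],"angular":[-0.174,0.402,0.652],"jaw":0.2},{"translation":[105,2,-46],"angular":[-0.208,0.483,0.783],"jaw":0.2},{"translation":[122,3,-54],"angular":[-0.243,0.563,0.913],"jaw":0.2},{"translation":[139,3,-61],"angular":[-0.278,0.643,1.043],"jaw":0.2}]'
python3 - <<'E'
from h import *
z2=np.array([np.cos(t),0,-np.sin(t)]);R2=frame(z2,[0,-1,0])
g=np.array([540,-20,160]);rel(R2,g+18.7*z2);print(ctrl.get_obs()['qpos'].round(2))
E
```

```text
t: 8.25
ee_pos: [571.5, -133.2, 160.2]
orientation: [2.614, 1.153, 0.687]
ft_force: [1.0, 0.7, -2.7]
width: 39.8
grasp_force: 30.0
t 8.25 trans [ 71.4 -89.7   1.1] ang [-0.223  0.502  0.81 ] deg 56.1
[-0.34  0.32  2.1   0.63  0.28 -0.17]
```

```bash
python3 -m creep '[{"translation":[12,-15,0],"angular":[-0.037,0.084,0.135],"jaw":0.2},{"translation":[24,-30,0],"angular":[-0.074,0.167,0.27],"jaw":0.2},{"translation":[36,-45,0],"angular":[-0.111,0.251,0.405],"jaw":0.2},{"translation":[48,-60,1],"angular":[-0.149,0.335,0.54],"jaw":0.2},{"translation":[60,-75,1],"angular":[-0.186,0.418,0.675],"jaw":0.2},{"translation":[71,-90,1],"angular":[-0.223,0.502,0.81],"jaw":0.2},{"translation":[71,-90,1],"angular":[-0.223,0.502,0.81],"jaw":0.2},{"translation":[71,-90,1],"angular":[-0.223,0.502,0.81],"jaw":0.2}]'
python3 - <<'E'
from h import *
z2=np.array([np.cos(t),0,-np.sin(t)]);R2=frame(z2,[0,-1,0])
g=np.array([540,-20,160]);rel(R2,g+18.7*z2);print(ctrl.get_obs()['qpos'].round(2))
E
```

```text
t: 9.25
ee_pos: [556.3, -21.1, 151.1]
orientation: [2.767, 0.271, 1.433]
ft_force: [0.6, 1.3, -4.1]
width: 39.5
grasp_force: 30.0
t 9.25 trans [-0.2 -1.2  0.3] ang [-0.075  0.091  0.157] deg 11.3
[-0.18  0.46  2.41  2.81  0.68 -1.57]
```

```bash
python3 -m creep '[{"translation":[0,0,0],"angular":[-0.037,0.045,0.08],"jaw":0.2},{"translation":[0,-1,0],"angular":[-0.075,0.091,0.157],"jaw":0.2},{"translation":[0,-1,0],"angular":[-0.075,0.091,0.157],"jaw":0.2},{"translation":[0,-1,0],"angular":[-0.075,0.091,0.157],"jaw":0.2},{"translation":[0,-1,0],"angular":[-0.075,0.091,0.157],"jaw":0.2},{"translation":[0,-1,0],"angular":[-0.075,0.091,0.157],"jaw":0.2},{"translation":[0,-1,0],"angular":[-0.075,0.091,0.157],"jaw":0.2},{"translation":[0,-1,0],"angular":[-0.075,0.091,0.157],"jaw":0.2}]'
python3 - <<'E'
from h import *
z2=np.array([np.cos(t),0,-np.sin(t)]);R2=frame(z2,[0,-1,0])
g=np.array([560,-20,65]);rel(R2,g+18.7*z2);print(ctrl.get_obs()['qpos'].round(2))
for c in('scene','top'):
  im=ctrl.get_image(c);i=ctrl.camera_info(c)
  p=proj(i,[540,-20,160]).astype(int);cv2.imwrite('pics/%s1.png'%c,cv2.resize(im[p[1]-60:p[1]+60,p[0]-70:p[0]+70,::-1],None,fx=4,fy=4,interpolation=cv2.INTER_CUBIC))
E
```

```text
t: 10.25
ee_pos: [557.0, -19.9, 151.8]
orientation: [-2.721, -0.007, -1.57]
ft_force: [-0.2, 0.3, -3.0]
width: 39.7
grasp_force: 30.0
t 10.25 trans [-73.7  -0.   64.7] ang [-0.002  0.     0.004] deg 0.2
[-0.11  0.53  2.44  3.01  0.88 -1.55]
```

View pics/scene1.png

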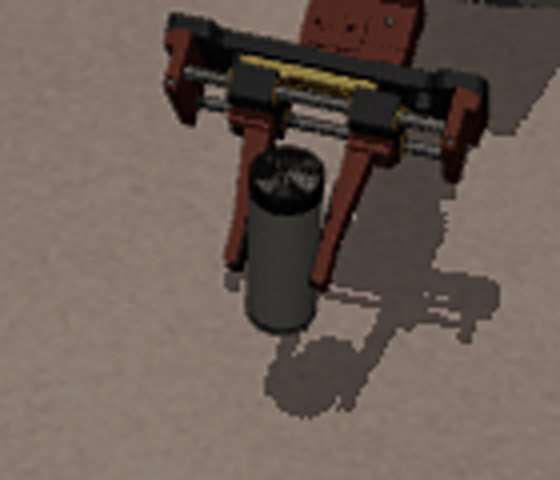

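```bash
python3 -m creep '[{"translation":[-13,0,11],"angular":[0,0,0],"jaw":0.2},{"translation":[-26,0,22],"angular":[0,0,0],"jaw":0.2},{"translation":[-39,0,33],"angular":[0,0,0],"jaw":0.2},{"translation":[-52,0,44],"angular":[0,0,0],"jaw":0.2},{"translation":[-65,0,56],"angular":[0,0,0],"jaw":0.2},{"translation":[-74,0,65],"angular":[0,0,0],"jaw":0.2},{"translation":[-77,0,66.5],"angular":[0,0,0],"jaw":0.2},{"translation":[-77,0,66.5],"angular":[0,0,0],"jaw":0.2}]' && python3 -m creep '[{"translation":[-1,0,0.6],"angular":[0,0,0],"jaw":0.2},{"translation":[-1.7,0,1],"angular":[0,0,0],"jaw":0.2},{"translation":[-2.1,0,1.2],"angular":[0,0,0],"jaw":0.2},{"translation":[-2.6,0,1.5],"angular":[0,0,0],"jaw":0.2},{"translation":[-2.6,0,1.5],"angular":[0,0,0],"jaw":0.2},{"translation":[-2.6,0,1.5],"angular":[0,0,0],"jaw":0.2},{"translation":[-2.6,0,1.5],"angular":[0,0,0],"jaw":0.2},{"translation":[-2.6,0,1.5],"angular":[0,0,0],"jaw":0.2}]'
python3 -c "
from h import *
print(ctrl.get_obs()['qpos'].round(2))"
```

```text
t: 11.35
ee_pos: [575.8, -19.9, 51.7]
orientation: [-2.721, -0.007, -1.569]
ft_force: [0.0, 0.3, -3.1]
width: 39.5
grasp_force: 30.0
t: 12.35
ee_pos: [576.0, -19.9, 48.7]
orientation: [-2.721, -0.007, -1.57]
ft_force: [-0.5, 0.2, -1.6]
width: 39.2
grasp_force: 30.0
[-0.11  0.86  2.37  3.04  1.13 -1.58]
```

```bash
python3 -m creep '[{"translation":[-0.4,0,0.25],"angular":[0,0,0],"jaw":0.2},{"translation":[-0.4,0,0.25],"angular":[0,0,0],"jaw":0.2},{"translation":[-0.9,0,0.5],"angular":[0,0,0],"jaw":0.2},{"translation":[-0.9,0,0.5],"angular":[0,0,0],"jaw":0.2},{"translation":[-0.9,0,0.5],"angular":[0,0,0],"jaw":0.2},{"translation":[-0.9,0,0.5],"angular":[0,0,0],"jaw":0.2},{"translation":[-0.9,0,0.5],"angular":[0,0,0],"jaw":0.2},{"translation":[-0.9,0,0.5],"angular":[0,0,0],"jaw":0.2}]'
```

```text
t: 13.35
ee_pos: [576.0, -19.9, 47.7]
orientation: [-2.721, -0.007, -1.57]
ft_force: [0.4, -0.7, -1.9]
width: 39.8
grasp_force: 30.0
```

```bash
python3 -m creep '[{"translation":[-0.4,0,0.25],"angular":[0,0,0],"jaw":0.2},{"translation":[-0.9,0,0.5],"angular":[0,0,0],"jaw":0.2},{"translation":[-1.3,0,0.75],"angular":[0,0,0],"jaw":0.2},{"translation":[-1.3,0,0.75],"angular":[0,0,0],"jaw":0.2},{"translation":[-1.3,0,0.75],"angular":[0,0,0],"jaw":0.2},{"translation":[-1.3,0,0.75],"angular":[0,0,0],"jaw":0.2},{"translation":[-1.3,0,0.75],"angular":[0,0,0],"jaw":0.2},{"translation":[-1.3,0,0.75],"angular":[0,0,0],"jaw":0.2}]'
```

```text
t: 14.35
ee_pos: [576.0, -20.0, 46.3]
orientation: [-2.72, -0.007, -1.57]
ft_force: [-1.1, 0.2, 1.8]
width: 39.4
grasp_force: 30.0
```

```bash
python3 -m creep '[{"translation":[-0.3,0,0.2],"angular":[0,0,0],"jaw":0.5},{"translation":[-0.3,0,0.2],"angular":[0,0,0],"jaw":0.6},{"translation":[-0.3,0,0.2],"angular":[0,0,0],"jaw":0.8},{"translation":[-0.3,0,0.2],"angular":[0,0,0],"jaw":1},{"translation":[-0.3,0,0.2],"angular":[0,0,0],"jaw":1},{"translation":[-0.3,0,0.2],"angular":[0,0,0],"jaw":1},{"translation":[-0.3,0,0.2],"angular":[0,0,0],"jaw":1},{"translation":[-0.3,0,0.2],"angular":[0,0,0],"jaw":1}]' && python3 -m creep '[{"translation":[0,0,-5],"angular":[0,0,0],"jaw":1},{"translation":[0,0,-20],"angular":[0,0,0],"jaw":1},{"translation":[0,0,-40],"angular":[0,0,0],"jaw":1},{"translation":[15,0,-60],"angular":[0,0,0],"jaw":1},{"translation":[45,0,-75],"angular":[0,0,0],"jaw":1},{"translation":[75,0,-85],"angular":[0,0,0],"jaw":1},{"translation":[105,0,-95],"angular":[0,0,0],"jaw":1},{"translation":[130,0,-105],"angular":[0,0,0],"jaw":1}]'
python3 - <<'E'
from h import *
b=np.radians(0)
print(ctrl.get_obs()['qpos'].round(2))
rel(frame([0,0,-1],[0,-1,0]),[556,-20,200])
rel(frame([0,0,-1],[0,1,0]),[556,-20,200])
for c in('top','scene'):
  im=ctrl.get_image(c);i=ctrl.camera_info(c)
  for n in('canister',):
    for d in ctrl.look_for(c,n)[:2]:
      r=d['rect'];print(c,np.round(r),round(d['score'],2))
  p=proj(i,[558,-20,60]).astype(int);print(p);cv2.imwrite('pics/%s2.png'%c,cv2.resize(im[p[1]-45:p[1]+45,p[0]-60:p[0]+60,::-1],None,fx=5,fy=5,interpolation=cv2.INTER_CUBIC))
E
```

```text
t: 15.35
ee_pos: [576.0, -20.0, 45.8]
orientation: [-2.721, -0.007, -1.57]
ft_force: [0.3, 0.1, 0.4]
width: 87.6
grasp_force: 0.0
t: 16.35
ee_pos: [549.1, -19.7, 212.2]
orientation: [-2.721, -0.007, -1.57]
ft_force: [0.5, 0.9, -0.3]
width: 87.8
grasp_force: 0.0
[-0.12  0.32  2.45  2.98  0.68 -1.5 ]
t 16.35 trans [-7.1  0.3 12.1] ang [-0.    -1.047  0.004] deg 60.0
t 16.35 trans [-7.1  0.3 12.1] ang [ 1.568e+00 -1.000e-03 -2.717e+00] deg 179.8
top [304. 272. 319. 290.] 0.71
[310 282]
scene [324. 207. 340. 252.] 0.78
scene [160. 198. 194. 257.] 0.59
[331 227]
```

View pics/scene2.png

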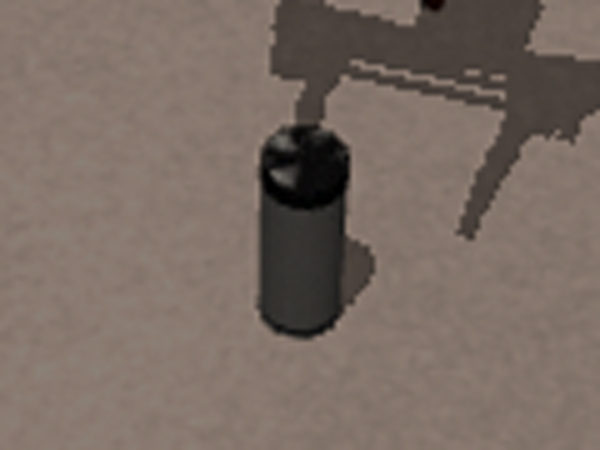

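```bash
cat >> h.py <<'E'
def ori(q): return R.from_euler('ZYZYZ',[q[0],q[1]+q[2],q[3],q[4],q[5]+np.pi/2])
D=[([-1.325,.423,1.63,0,1.089,-.019],[163.5,-603,222.3]),([-.17,.56,1.85,-.8,.71,.28],[587.4,-238.2,107.9]),([-.24,.47,1.78,-.7,.79,.07],[594.8,-280.3,179.9]),
([-.34,.32,2.1,.63,.28,-.17],[571.5,-133.2,160.2]),([-.18,.46,2.41,2.81,.68,-1.57],[556.3,-21.1,151.1]),([-.11,.53,2.44,3.01,.88,-1.55],[557,-19.9,151.8]),([-.11,.86,2.37,3.04,1.13,-1.58],[576,-19.9,48.7]),([-.12,.32,2.45,2.98,.68,-1.5],[549.1,-19.7,212.2]),([-.501,.429,1.675,0,1.037,-.561],[543,-283.8,201.8])]
def rows3(q):
    B=R.from_euler('Z',q[0]);c=[[1,0,0],[0,0,1]]
    cols=[B.apply(x) for x in c]+[(B*R.from_euler('Y',q[1])).apply(x) for x in c]+[(B*R.from_euler('Y',q[1]+q[2])).apply(x) for x in c]+[ori(q).apply([0,0,1])]
    return np.array(cols).T
PAR=np.linalg.lstsq(np.vstack([rows3(q) for q,_ in D]),np.hstack([p for _,p in D]),rcond=1e-4)[0]
def fk(q): return rows3(q)@PAR
from scipy.optimize import least_squares
LO=np.array([-3,-.9,.09,-1.31,.11,-2.54]);HI=np.array([3,2.11,2.58,4.45,2.69,2.54])
def ik(Rw,P,q0):
    f=lambda q:np.r_[fk(q)-P,300*(ori(q).inv()*Rw).as_rotvec()]
    s=least_squares(f,np.clip(q0,LO+.01,HI-.01),bounds=(LO,HI));return s.x,s.cost
E
python3 - <<'E'
from h import *
print(PAR.round(1),[np.linalg.norm(fk(q)-p).round(1) for q,p in D])
o=ctrl.get_obs();q=o['qpos'];print('oriErr',(ori(q).inv()*R.from_rotvec(o['orientation'])).magnitude(),np.linalg.norm(fk(q)-o['ee_pos']))
R3=frame([0,0,-1],[0,1,0])
qt,c=ik(R3,np.array([560,-20,260]),[0,.4,1.7,0,1,-1.5]);print(qt.round(2),c)
R0=R.from_rotvec(o['orientation'])
for s in np.linspace(0,1,17)[1:]:
    qs=q+(qt-q)*s;P=fk(qs);print(s.round(3),P.round(0),R0.inv().apply(P-fk(q)).round(0),(R0.inv()*ori(qs)).as_rotvec().round(3))
E
```

```text
Traceback (most recent call last):
  File "h.py", line 26, in <module>
    PAR=np.linalg.lstsq(np.vstack([rows3(q) for q,_ in D]),np.hstack([p for _,p in D]),rcond=1e-4)[0]
                                   ~~~~~^^^
  File "h.py", line 24, in rows3
    cols=[B.apply(x) for x in c]+[(B*R.from_euler('Y',q[1])).apply(x) for x in c]+[(B*R.from_euler('Y',q[1]+q[2])).apply(x) for x in c]+[ori(q).apply([0,0,1])]
                                                                                                                                         ~~~^^^
  File "h.py", line 19, in ori
    def ori(q): return R.from_euler('ZYZYZ',[q[0],q[1]+q[2],q[3],q[4],q[5]+np.pi/2])
                       ~~~~~~~~~~~~^^^^^^^^^^^^^^^^^^^^^^^^^^^^^^^^^^^^^^^^^^^^^^^^^
  File "scipy/spatial/transform/_rotation.pyx", line 1413, in scipy.spatial.transform._rotation.Rotation.from_euler
ValueError: Expected axis specification to be a non-empty string of upto 3 characters, got ZYZYZ
```

```bash
sed -i "s/^def ori.*/def ori(q): return R.from_euler('ZYZ',[q[0],q[1]+q[2],q[3]])*R.from_euler('YZ',[q[4],q[5]+np.pi\/2])/" h.py
cat > plan.py <<'E'
from h import *
print(PAR.round(1),[np.linalg.norm(fk(q)-p).round(1) for q,p in D])
o=ctrl.get_obs();q=o['qpos'];print('oriErr',(ori(q).inv()*R.from_rotvec(o['orientation'])).magnitude(),np.linalg.norm(fk(q)-o['ee_pos']))
R3=frame([0,0,-1],[0,1,0])
qt,c=ik(R3,np.array([560,-20,260]),[0,.4,1.7,0,1,-1.5]);print(qt.round(2),c)
R0=R.from_rotvec(o['orientation'])
for s in np.linspace(0,1,25)[1:]:
    qs=q+(qt-q)*s;P=fk(qs);print(s.round(3),P.round(0),R0.inv().apply(P-fk(q)).round(0),(R0.inv()*ori(qs)).as_rotvec().round(3))
E
python3 plan.py
```

```text
[  4.  308.9  -2.3 563.6  78.2 482.3 309.2] [np.float64(11.9), np.float64(9.3), np.float64(11.0), np.float64(14.8), np.float64(16.4), np.float64(10.7), np.float64(15.1), np.float64(14.9), np.float64(11.9)]
oriErr 4.0941617303058593e-16 11.943983847083192
[-0.04  0.29  1.74  0.    1.12 -1.61] 6.983208216922106e-26
0.042 [567.  -7. 226.] [ 22. -25.   9.] [ 0.08   0.044 -0.106]
0.083 [582.  18. 240.] [ 42. -50.  15.] [ 0.158  0.088 -0.213]
0.125 [594.  44. 253.] [ 59. -75.  19.] [ 0.235  0.13  -0.32 ]
0.167 [602.  69. 264.] [  73. -100.   20.] [ 0.311  0.172 -0.429]
0.208 [606.  93. 274.] [  84. -124.   20.] [ 0.386  0.212 -0.539]
0.25 [608. 116. 282.] [  91. -147.   17.] [ 0.459  0.25  -0.65 ]
0.292 [606. 137. 287.] [  96. -168.   13.] [ 0.532  0.286 -0.761]
0.333 [603. 156. 291.] [  97. -187.    8.] [ 0.604  0.319 -0.874]
0.375 [597. 172. 292.] [  95. -203.    2.] [ 0.674  0.349 -0.988]
0.417 [590. 184. 291.] [  91. -216.   -4.] [ 0.744  0.375 -1.102]
0.458 [581. 193. 289.] [  84. -225.  -10.] [ 0.812  0.397 -1.218]
0.5 [572. 199. 285.] [  76. -230.  -15.] [ 0.879  0.414 -1.334]
0.542 [563. 201. 279.] [  67. -232.  -20.] [ 0.946  0.426 -1.451]
0.583 [554. 198. 272.] [  57. -230.  -24.] [ 1.011  0.432 -1.569]
0.625 [547. 192. 265.] [  47. -223.  -28.] [ 1.075  0.431 -1.687]
0.667 [540. 181. 258.] [  37. -212.  -30.] [ 1.137  0.423 -1.805]
0.708 [535. 166. 251.] [  29. -198.  -30.] [ 1.198  0.407 -1.924]
0.75 [532. 148. 245.] [  22. -180.  -30.] [ 1.258  0.382 -2.042]
0.792 [531. 126. 241.] [  18. -158.  -29.] [ 1.316  0.348 -2.16 ]
0.833 [533. 102. 239.] [  17. -133.  -27.] [ 1.372  0.303 -2.276]
0.875 [536.  74. 239.] [  19. -106.  -24.] [ 1.425  0.247 -2.391]
0.917 [542.  44. 242.] [ 24. -76. -20.] [ 1.476  0.178 -2.503]
0.958 [550.  13. 249.] [ 34. -44. -17.] [ 1.525  0.096 -2.612]
1.0 [560. -20. 260.] [ 48. -11. -14.] [ 1.569e+00 -1.000e-03 -2.717e+00]
```

```bash
python3 -m creep '[{"translation":[22,-25,9],"angular":[0.08,0.044,-0.106],"jaw":1},{"translation":[42,-50,15],"angular":[0.158,0.088,-0.213],"jaw":1},{"translation":[59,-75,19],"angular":[0.235,0.13,-0.32],"jaw":1},{"translation":[73,-100,20],"angular":[0.311,0.172,-0.429],"jaw":1},{"translation":[84,-124,20],"angular":[0.386,0.212,-0.539],"jaw":1},{"translation":[91,-147,17],"angular":[0.459,0.25,-0.65],"jaw":1},{"translation":[96,-168,13],"angular":[0.532,0.286,-0.761],"jaw":1},{"translation":[97,-187,8],"angular":[0.604,0.319,-0.874],"jaw":1}]'
sed -i 's/0,1,25/0,1,17/;1a np.set_printoptions(suppress=True)' plan.py; python3 plan.py|tail -n +3;python3 -c "
from h import *
print(ctrl.get_obs()['qpos'].round(2))"
```

```text
t: 17.55
ee_pos: [603.5, 168.5, 288.0]
orientation: [-2.016, -1.548, -1.694]
ft_force: [0.4, 0.1, 0.7]
width: 87.8
grasp_force: 0.0
[-0.04  0.29  1.74  0.    1.12 -1.61] 6.983208216922106e-26
0.062 [596. 172. 289.] [ 12. -11.   5.] [ 0.076  0.028 -0.11 ]
0.125 [589. 185. 289.] [ 20. -23.   8.] [ 0.152  0.053 -0.22 ]
0.188 [580. 194. 286.] [ 25. -34.   9.] [ 0.229  0.075 -0.33 ]
0.25 [571. 199. 282.] [ 26. -45.   7.] [ 0.307  0.092 -0.439]
0.312 [562. 201. 277.] [ 24. -55.   4.] [ 0.385  0.106 -0.547]
0.375 [554. 198. 270.] [ 18. -63.  -1.] [ 0.465  0.115 -0.654]
0.438 [546. 191. 263.] [ 10. -69.  -8.] [ 0.546  0.119 -0.759]
0.5 [540. 181. 256.] [ -1. -72. -16.] [ 0.629  0.118 -0.863]
0.562 [535. 166. 250.] [-15. -72. -26.] [ 0.712  0.112 -0.965]
0.625 [532. 148. 244.] [-30. -68. -37.] [ 0.797  0.1   -1.065]
0.688 [531. 126. 240.] [-47. -60. -49.] [ 0.884  0.083 -1.162]
0.75 [532. 101. 238.] [-64. -48. -63.] [ 0.971  0.059 -1.256]
0.812 [536.  74. 239.] [-81. -32. -78.] [ 1.061  0.029 -1.346]
0.875 [542.  44. 242.] [-97. -11. -93.] [ 1.151 -0.009 -1.432]
0.938 [550.  13. 249.] [-112.   13. -110.] [ 1.243 -0.053 -1.514]
1.0 [560. -20. 260.] [-125.   41. -127.] [ 1.336 -0.105 -1.591]
[-0.09  0.32  2.21  1.98  0.83 -1.54]
```

Tracking as planned.

```bash
python3 -m creep '[{"translation":[12,-11,5],"angular":[0.076,0.028,-0.11],"jaw":1},{"translation":[20,-23,8],"angular":[0.152,0.053,-0.22],"jaw":1},{"translation":[25,-34,9],"angular":[0.229,0.075,-0.33],"jaw":1},{"translation":[26,-45,7],"angular":[0.307,0.092,-0.439],"jaw":1},{"translation":[24,-55,4],"angular":[0.385,0.106,-0.547],"jaw":1},{"translation":[18,-63,-1],"angular":[0.465,0.115,-0.654],"jaw":1},{"translation":[10,-69,-8],"angular":[0.546,0.119,-0.759],"jaw":1},{"translation":[-1,-72,-16],"angular":[0.629,0.118,-0.863],"jaw":1}]'
sed -i 's/0,1,17/0,1,9/' plan.py; python3 plan.py|tail -n +3;python3 -c "
from h import *
print(ctrl.get_obs()['qpos'].round(2))"
```

```text
t: 18.55
ee_pos: [540.5, 192.1, 256.5]
orientation: [-0.967, -2.67, -1.162]
ft_force: [-0.4, 0.3, -0.1]
width: 87.9
grasp_force: 0.0
[-0.04  0.29  1.74  0.    1.12 -1.61] 6.983208216922106e-26
0.125 [534. 165. 249.] [ -6. -14.  -6.] [ 0.09   0.001 -0.096]
0.25 [532. 147. 244.] [-15. -29. -15.] [ 0.182 -0.001 -0.19 ]
0.375 [531. 125. 240.] [-26. -43. -27.] [ 0.277 -0.006 -0.279]
0.5 [532. 101. 238.] [-41. -56. -43.] [ 0.375 -0.014 -0.364]
0.625 [536.  73. 238.] [-58. -68. -61.] [ 0.475 -0.025 -0.445]
0.75 [542.  44. 242.] [-77. -77. -83.] [ 0.578 -0.039 -0.521]
0.875 [550.  12. 249.] [ -98.  -84. -108.] [ 0.684 -0.056 -0.593]
1.0 [560. -20. 260.] [-119.  -88. -136.] [ 0.792 -0.077 -0.659]
[-0.06  0.3   1.97  0.99  0.98 -1.57]
```

```bash
python3 -m creep '[{"translation":[-6,-14,-6],"angular":[0.09,0,-0.096],"jaw":1},{"translation":[-15,-29,-15],"angular":[0.182,0,-0.19],"jaw":1},{"translation":[-26,-43,-27],"angular":[0.277,-0.006,-0.279],"jaw":1},{"translation":[-41,-56,-43],"angular":[0.375,-0.014,-0.364],"jaw":1},{"translation":[-58,-68,-61],"angular":[0.475,-0.025,-0.445],"jaw":1},{"translation":[-77,-77,-83],"angular":[0.578,-0.039,-0.521],"jaw":1},{"translation":[-98,-84,-108],"angular":[0.684,-0.056,-0.593],"jaw":1},{"translation":[-119,-88,-136],"angular":[0.792,-0.077,-0.659],"jaw":1}]' && python3 -m creep '[{"translation":[0,0,0],"angular":[0,0,0],"jaw":1},{"translation":[0,0,0],"angular":[0,0,0],"jaw":1},{"translation":[0,0,0],"angular":[0,0,0],"jaw":1},{"translation":[0,0,0],"angular":[0,0,0],"jaw":1},{"translation":[0,0,0],"angular":[0,0,0],"jaw":1},{"translation":[0,0,0],"angular":[0,0,0],"jaw":1},{"translation":[0,0,0],"angular":[0,0,0],"jaw":1},{"translation":[0,0,0],"angular":[0,0,0],"jaw":1}]'
python3 - <<'E'
from h import *
rel(frame([0,0,-1],[0,1,0]),[560,-20,160]);print(ctrl.get_obs()['qpos'].round(2))
i=ctrl.camera_info('wrist');im=ctrl.get_image('wrist')
for d in ctrl.look_for('wrist','canister')[:2]:print(np.round(d['rect']),d['score'])
c=im[:,:,::-1].copy()
for s in np.linspace(0,2*np.pi,30):
  for h,col in((0,(0,0,255)),(110,(0,255,0))):
    cv2.circle(c,tuple(map(int,proj(i,[559.8+20*np.cos(s),-20+20*np.sin(s),h]))),1,col,-1)
for P in([539.8,-20,82],[539.8,-20,38]):cv2.circle(c,tuple(map(int,proj(i,P))),3,(0,0,255),-1)
cv2.imwrite('pics/w3.png',c)
E
```

```text
t: 19.55
ee_pos: [560.5, -8.8, 261.2]
orientation: [-0.004, -3.14, 0.003]
ft_force: [-1.0, 0.3, -0.1]
width: 87.9
grasp_force: 0.0
t: 20.55
ee_pos: [562.4, -7.8, 264.1]
orientation: [0.007, 3.135, 0.002]
ft_force: [0.3, 0.1, 0.5]
width: 87.7
grasp_force: 0.0
t 20.55 trans [  3.1 -12.4 104.1] ang [ 0.001  0.007 -0.004] deg 0.5
[-0.04  0.28  1.74  0.    1.12 -1.6 ]
[285. 183. 328. 241.] 0.96
```

View pics/w3.png

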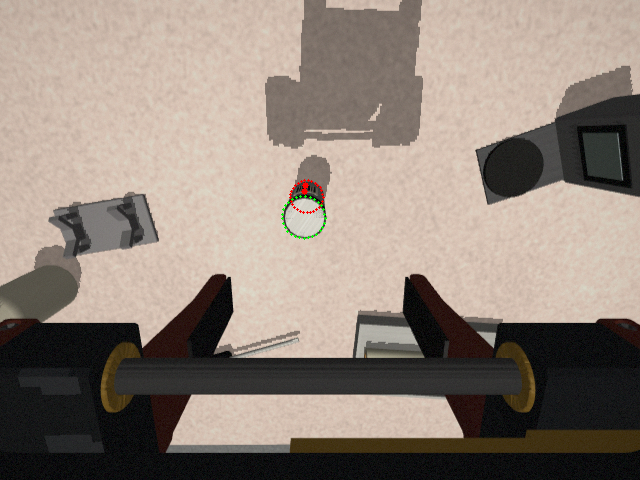

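```bash
python3 - <<'E'
from h import *
i=ctrl.camera_info('wrist')
print('pad',ray(i,(513,167),10))
print([ray(i,p,4) for p in((477,150),(557,123),(487,204),(565,181))])
c=cv2.imread('pics/w3.png')[90:220,460:640];g=cv2.resize(c,None,fx=4,fy=4,interpolation=cv2.INTER_CUBIC);cv2.imwrite('pics/w3c.png',g)
E
python3 -m creep '[{"translation":[3,-12.5,20],"angular":[0,0.007,-0.004],"jaw":1},{"translation":[3,-12.5,50],"angular":[0,0.007,-0.004],"jaw":1},{"translation":[3,-12.5,90],"angular":[0,0.007,-0.004],"jaw":1},{"translation":[3,-12.5,125],"angular":[0,0.007,-0.004],"jaw":1},{"translation":[3,-12.5,155],"angular":[0,0.007,-0.004],"jaw":1},{"translation":[3,-12.5,180],"angular":[0,0.007,-0.004],"jaw":1},{"translation":[3,-12.5,195],"angular":[0,0.007,-0.004],"jaw":1},{"translation":[3,-12.5,195],"angular":[0,0.007,-0.004],"jaw":1}]'
python3 -c "
from h import *
rel(frame([0,0,-1],[0,1,0]),[560,-20,69])"
```

```text
pad [523.6 223.7  10. ]
[array([504.2, 181.4,   4. ]), array([474.4, 270. ,   4. ]), array([568.9, 202. ,   4. ]), array([541.1, 292.6,   4. ])]
t: 21.65
ee_pos: [559.5, -20.3, 67.6]
orientation: [-0.001, -3.138, -0.002]
ft_force: [0.1, -0.7, 0.7]
width: 87.8
grasp_force: 0.0
t 21.65 trans [-0.5  0.3 -1.4] ang [ 0.001 -0.003 -0.001] deg 0.2
```

View pics/w3c.png

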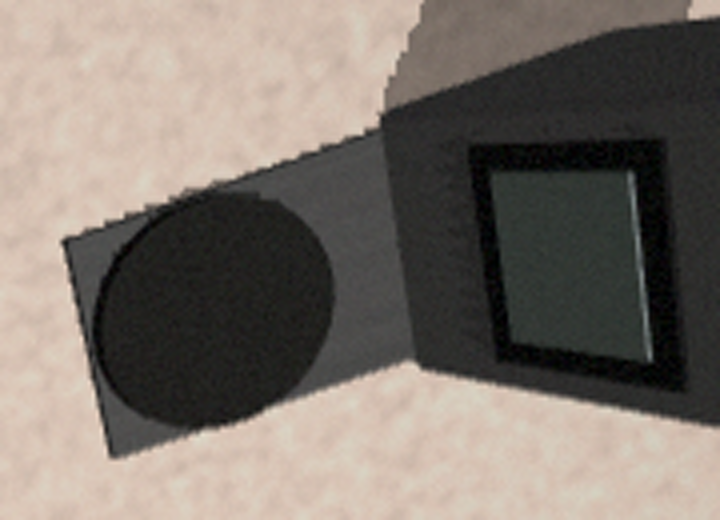

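```bash
python3 -m creep '[{"translation":[0,0,0],"angular":[0,0,0],"jaw":0.6},{"translation":[0,0,0],"angular":[0,0,0],"jaw":0.2},{"translation":[0,0,0],"angular":[0,0,0],"jaw":0.2},{"translation":[0,0,0],"angular":[0,0,0],"jaw":0.2},{"translation":[0,0,0],"angular":[0,0,0],"jaw":0.2},{"translation":[0,0,0],"angular":[0,0,0],"jaw":0.2},{"translation":[0,0,0],"angular":[0,0,0],"jaw":0.2},{"translation":[0,0,0],"angular":[0,0,0],"jaw":0.2}]' && python3 -m creep '[{"translation":[0,0,-5],"angular":[0,0,0],"jaw":0.2},{"translation":[0,0,-20],"angular":[0,0,0],"jaw":0.2},{"translation":[0,0,-40],"angular":[0,0,0],"jaw":0.2},{"translation":[0,0,-60],"angular":[0,0,0],"jaw":0.2},{"translation":[0,0,-80],"angular":[0,0,0],"jaw":0.2},{"translation":[0,0,-90],"angular":[0,0,0],"jaw":0.2},{"translation":[0,0,-90],"angular":[0,0,0],"jaw":0.2},{"translation":[0,0,-90],"angular":[0,0,0],"jaw":0.2}]'
python3 - <<'E'
from h import *
a=np.radians(109);y=[np.sin(a),-np.cos(a),0]  # x=y x z=+station x
F=frame([0,0,-1],y);print(F.as_matrix()[:,0]);rel(F,[523.3,222.7,158]);print(ctrl.get_obs()['qpos'].round(2))
E
```

```text
t: 22.65
ee_pos: [560.7, -19.9, 69.2]
orientation: [-0.001, -3.141, -0.002]
ft_force: [0.2, 0.8, 3.0]
width: 39.6
grasp_force: 30.0
t: 23.65
ee_pos: [560.1, -20.1, 158.4]
orientation: [-0.001, -3.14, -0.002]
ft_force: [-0.3, -0.5, -2.1]
width: 39.5
grasp_force: 30.0
[-0.32556815  0.94551858  0.        ]
t 23.65 trans [ 36.9 242.8   0.8] ang [ 0.    -0.002  1.239] deg 71.0
[-0.06  0.41  1.82  0.    0.91 -1.63]
```

```bash
python3 -m creep '[{"translation":[5,32,0],"angular":[0,0,0.16],"jaw":0.2},{"translation":[10,65,0],"angular":[0,0,0.33],"jaw":0.2},{"translation":[16,104,0],"angular":[0,0,0.51],"jaw":0.2},{"translation":[21,140,0],"angular":[0,0,0.69],"jaw":0.2},{"translation":[27,176,0],"angular":[0,0,0.87],"jaw":0.2},{"translation":[32,212,0],"angular":[0,0,1.05],"jaw":0.2},{"translation":[36,236,0],"angular":[0,0,1.18],"jaw":0.2},{"translation":[37,243,0],"angular":[0,0,1.239],"jaw":0.2}]' && python3 -m creep '[{"translation":[0,0,0],"angular":[0,0,0],"jaw":0.2},{"translation":[0,0,0],"angular":[0,0,0],"jaw":0.2},{"translation":[0,0,10],"angular":[0,0,0],"jaw":0.2},{"translation":[0,0,20],"angular":[0,0,0],"jaw":0.2},{"translation":[0,0,30],"angular":[0,0,0],"jaw":0.2},{"translation":[0,0,40],"angular":[0,0,0],"jaw":0.2},{"translation":[0,0,40],"angular":[0,0,0],"jaw":0.2},{"translation":[0,0,40],"angular":[0,0,0],"jaw":0.2}]'
python3 - <<'E'
from h import *
a=np.radians(109);y=[np.sin(a),-np.cos(a),0]
rel(frame([0,0,-1],y),[523.3,222.7,84])
i=ctrl.camera_info('top');im=ctrl.get_image('top')[:,:,::-1];w=ctrl.get_image('wrist')[:,:,::-1]
b=cv2.resize(im[265:345,120:250],None,fx=3,fy=3,interpolation=cv2.INTER_CUBIC)
s=ctrl.get_image('scene')[:,:,::-1];s=cv2.resize(s[180:290,380:520],None,fx=3,fy=3,interpolation=cv2.INTER_CUBIC)
w=cv2.resize(w,(400,300));o=np.zeros((600,800,3),np.uint8);o[:240,:390]=b;o[:300,400:]=w;o[250:580,:420]=s;cv2.imwrite('pics/p4.png',o)
E
```

```text
t: 24.65
ee_pos: [522.9, 224.2, 158.3]
orientation: [-1.825, -2.555, 0.001]
ft_force: [0.3, -0.0, -2.1]
width: 40.0
grasp_force: 30.0
t: 25.65
ee_pos: [523.9, 223.0, 119.4]
orientation: [-1.824, -2.557, -0.001]
ft_force: [-0.5, -0.0, -3.0]
width: 39.6
grasp_force: 30.0
t 25.65 trans [-0.1 -0.7 35.4] ang [ 0.    -0.001 -0.   ] deg 0.1
```

View pics/p4.png

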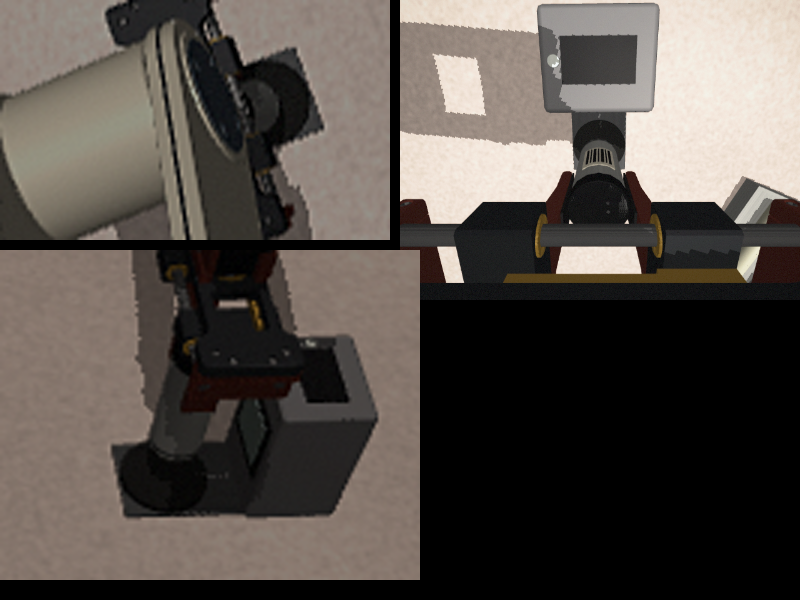

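```bash
python3 -m creep '[{"translation":[0,0,8],"angular":[0,0,0],"jaw":0.2},{"translation":[0,0,16],"angular":[0,0,0],"jaw":0.2},{"translation":[0,0,24],"angular":[0,0,0],"jaw":0.2},{"translation":[0,0,30],"angular":[0,0,0],"jaw":0.2},{"translation":[0,0,34],"angular":[0,0,0],"jaw":0.2},{"translation":[0,0,37],"angular":[0,0,0],"jaw":0.2},{"translation":[0,0,37],"angular":[0,0,0],"jaw":0.2},{"translation":[0,0,37],"angular":[0,0,0],"jaw":0.2}]' && python3 -m creep '[{"translation":[0,0,0.5],"angular":[0,0,0],"jaw":0.2},{"translation":[0,0,1],"angular":[0,0,0],"jaw":0.2},{"translation":[0,0,1.5],"angular":[0,0,0],"jaw":0.2},{"translation":[0,0,2],"angular":[0,0,0],"jaw":0.2},{"translation":[0,0,2],"angular":[0,0,0],"jaw":0.2},{"translation":[0,0,2],"angular":[0,0,0],"jaw":0.2},{"translation":[0,0,2],"angular":[0,0,0],"jaw":0.2},{"translation":[0,0,2],"angular":[0,0,0],"jaw":0.2}]'
```

```text
t: 26.8
ee_pos: [523.9, 223.1, 82.6]
orientation: [-1.824, -2.557, -0.002]
ft_force: [0.5, -0.4, -2.3]
width: 39.4
grasp_force: 30.0
t: 27.8
ee_pos: [523.8, 223.0, 80.4]
orientation: [-1.824, -2.556, -0.001]
ft_force: [0.3, -0.3, -2.1]
width: 39.5
grasp_force: 30.0
```

```bash
python3 -m creep '[{"translation":[0,0,0.5],"angular":[0,0,0],"jaw":0.2},{"translation":[0,0,0.5],"angular":[0,0,0],"jaw":0.2},{"translation":[0,0,1],"angular":[0,0,0],"jaw":0.2},{"translation":[0,0,1],"angular":[0,0,0],"jaw":0.2},{"translation":[0,0,1],"angular":[0,0,0],"jaw":0.2},{"translation":[0,0,1],"angular":[0,0,0],"jaw":0.2},{"translation":[0,0,1],"angular":[0,0,0],"jaw":0.2},{"translation":[0,0,1],"angular":[0,0,0],"jaw":0.2}]'
```

```text
t: 28.8
ee_pos: [523.8, 223.0, 79.4]
orientation: [-1.824, -2.556, -0.001]
ft_force: [-0.3, -0.4, -3.7]
width: 39.7
grasp_force: 30.0
```

```bash
python3 -m creep '[{"translation":[0,0,0.3],"angular":[0,0,0],"jaw":0.2},{"translation":[0,0,0.6],"angular":[0,0,0],"jaw":0.2},{"translation":[0,0,1],"angular":[0,0,0],"jaw":0.2},{"translation":[0,0,1],"angular":[0,0,0],"jaw":0.2},{"translation":[0,0,1],"angular":[0,0,0],"jaw":0.2},{"translation":[0,0,1],"angular":[0,0,0],"jaw":0.2},{"translation":[0,0,1],"angular":[0,0,0],"jaw":0.2},{"translation":[0,0,1],"angular":[0,0,0],"jaw":0.2}]'
```

```text
t: 29.8
ee_pos: [523.8, 223.1, 79.2]
orientation: [-1.824, -2.557, -0.002]
ft_force: [-2.5, -1.3, 7.6]
width: 39.8
grasp_force: 30.0
```

```bash
python3 -m creep '[{"translation":[0,0,-0.5],"angular":[0,0,0],"jaw":0.2},{"translation":[0,0,-0.5],"angular":[0,0,0],"jaw":0.5},{"translation":[0,0,-0.5],"angular":[0,0,0],"jaw":0.7},{"translation":[0,0,-0.5],"angular":[0,0,0],"jaw":1},{"translation":[0,0,-0.5],"angular":[0,0,0],"jaw":1},{"translation":[0,0,-0.5],"angular":[0,0,0],"jaw":1},{"translation":[0,0,-0.5],"angular":[0,0,0],"jaw":1},{"translation":[0,0,-0.5],"angular":[0,0,0],"jaw":1}]' && python3 -m creep '[{"translation":[0,0,-10],"angular":[0,0,0],"jaw":1},{"translation":[0,0,-30],"angular":[0,0,0],"jaw":1},{"translation":[0,0,-55],"angular":[0,0,0],"jaw":1},{"translation":[0,0,-80],"angular":[0,0,0],"jaw":1},{"translation":[0,0,-105],"angular":[0,0,0],"jaw":1},{"translation":[-20,0,-130],"angular":[0,0,0],"jaw":1},{"translation":[-60,0,-145],"angular":[0,0,0],"jaw":1},{"translation":[-100,0,-150],"angular":[0,0,0],"jaw":1}]' && python3 -m creep '[{"translation":[-40,0,0],"angular":[0,0,0],"jaw":1},{"translation":[-80,0,0],"angular":[0,0,0],"jaw":1},{"translation":[-110,0,0],"angular":[0,0,0],"jaw":1},{"translation":[-120,0,0],"angular":[0,0,0],"jaw":1},{"translation":[-120,0,0],"angular":[0,0,0],"jaw":1},{"translation":[-120,0,0],"angular":[0,0,0],"jaw":1},{"translation":[-120,0,0],"angular":[0,0,0],"jaw":1},{"translation":[-120,0,0],"angular":[0,0,0],"jaw":1}]'
python3 - <<'E'
from h import *
o=np.zeros((600,800,3),np.uint8);c=np.array([523.8,223,10])
for k,n in enumerate(('top','scene','wrist')):
  i=ctrl.camera_info(n);im=ctrl.get_image(n)[:,:,::-1]
  print(n,[(np.round(d['rect']),round(d['score'],2)) for d in ctrl.look_for(n,'canister')[:1]])
  for h in(10,120):print(proj(i,c+[0,0,h-10]).round(1))
  p=proj(i,c+[0,0,55]).astype(int);x=np.clip(p[0]-50,0,540);yy=np.clip(p[1]-37,0,405)
  o[(k//2)*300:(k//2)*300+300,(k%2)*400:(k%2)*400+400]=cv2.resize(im[yy:yy+75,x:x+100],(400,300),interpolation=cv2.INTER_CUBIC);print('origin',x,yy)
cv2.imwrite('pics/f.png',o)
E
```

```text
t: 30.8
ee_pos: [523.8, 223.0, 78.9]
orientation: [-1.824, -2.556, -0.001]
ft_force: [-0.6, 0.9, 0.8]
width: 87.7
grasp_force: 0.0
t: 31.8
ee_pos: [557.3, 127.6, 230.8]
orientation: [1.823, 2.558, 0.005]
ft_force: [-0.0, 0.8, -0.0]
width: 87.8
grasp_force: 0.0
t: 32.8
ee_pos: [595.3, 15.5, 228.6]
orientation: [-1.823, -2.557, -0.001]
ft_force: [0.3, -0.2, 0.3]
width: 87.7
grasp_force: 0.0
top [(array([439., 216., 475., 244.]), 0.71)]
[208.1 299. ]
[197.8 301.4]
origin 153 263
scene [(array([426., 219., 454., 262.]), 0.85)]
[433.6 253.8]
[443.  223.9]
origin 388 202
wrist []
[316.5 -21.9]
[316.  -98.1]
origin 266 0
```

View pics/f.png

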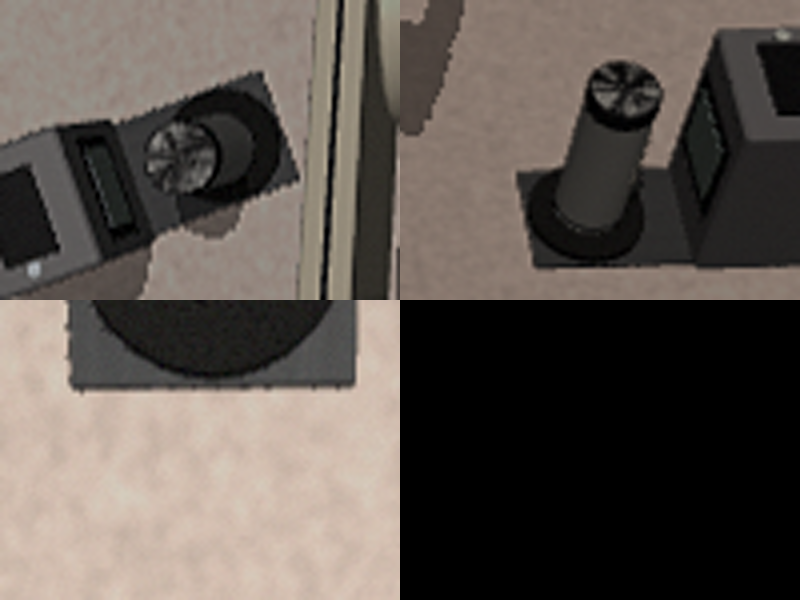

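```bash
python3 -c "
from workcell import ctrl
print(ctrl.close_job())"
```

```text
the job is handed in; nothing more can be done
None
```

The canister was stood on the bare table and released, then regrasped from above and set upright near the centre of the scanner's pad, label facing the window; I handed the job in at about 33 s, but no pass/fail result came back.

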